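Fit the charged battery pack to the sample scale

TASK

The bench scale on the sample-cutting table has no battery. Squeeze the two sprung side tabs of the charged pack to free it, lift it out of the desk charger and snap it upright into the empty battery bay of the scale until it is fully home and both tabs have clicked, then let go. Use a gentle hand: do not force the pack, the charger or the scale, and leave the weight, the sample tin and the scissors where they lie.

Things in the scene. Friction and masses are not known exactly. Their poses are not given: they have to be found in the camera images.
- pack: Black battery pack, 200 g, 56 (x) by 44 (y) by 78 mm tall, upright, starts latched in the charger. Origin: centre of its underside, z up. Foot tapered: 52 by 40 mm at the underside, full size from 5 mm up. Flat top. A sprung tab on each y face. Same both ways round. The 32 mm above the shoulder (46 mm up) are 40 mm wide in y. The pads' lower ends clear the bay's mouth by 4 mm when latched.
- tab_l_pad (a point): Middle of the outer face of the grey ribbed finger pad of the tab on the pack's +y face: 25 mm wide (x), from 44 to 76 mm over the pack's underside, this point 60 mm. The tab hinges 7 mm over the underside, its pad springs out 7 mm. Pads measure 60 mm over both at rest (56 at their lower ends, 64 at the top), 45 mm when pinched to their stops. They resist with 2 N at rest to 5 N pinched.
- tab_r_pad (a point): The same point of the opposite tab, on the pack's -y face. Below its pad each tab has a barb (flat top 34 mm over the underside, ramp below it) that catches under a bar in the bay's wall. However hard one pulls, it lets go only with both tabs pinched in to their stops; with the tabs held in, the pack goes in and out freely.
- pack_top (a point): Centre of the pack's flat top face, 78 mm over its underside; 28 mm wide (y) between the tabs, 56 mm long (x). The place to press it home.
- charger: Grey desk charger, screwed to the bench: a block 104 (x) by 112 (y) by 51 mm high, with a screw ear out to 72 mm on each y side, a sloping front to -x, a battery bay in its top. Origin: on its underside below the bay's centre, z up; axes as the bay's.
- charger_bay (a point): Centre of the mouth of the charger's bay, in its top face, 51 mm over the bench. z up, x along the bay's 58 mm length, y along its 46 mm width (the line on which the tabs are pinched). A sprung contact block in the floor pushes the latched pack up with 12 N, 6 N when 5.5 mm higher. Latched, the pack's underside lies 39.5 mm below this point and its top 38 mm stand out.
- scale: White bench scale, heavy, fixed: 320 (x) by 300 (y) mm. Origin: centre of its underside, z up. Console at its -x side: top 70 mm high, x from -160 to -50 mm, with a display hood (18 mm higher) and keys at y from 25 to 140 mm, and the battery bay on its -y half. Behind it the steel pan, top 92 mm high, x from -42 to 158 mm.
- scale_bay (a point): Centre of the mouth of the scale's empty battery bay, in the console top, 70 mm over the bench; axes, size (58 x 46 mm) and contact block as the charger's: 1 mm play on each side, hard floor 41 mm deep. A pack let in rides on the block, underside 34 mm deep; 15 to 20 N press it to the floor; let go, it springs back 1.5 mm on to its barbs: home is 39.5 mm. Over 30 N of push overloads it, or the charger.
- weight: Steel check weight with a knob, 500 g, 38 mm across, 60 mm tall, origin under its centre. Bystander behind the charger.
- tin: Round aluminium sample tin, 60 mm across, 28 mm tall, origin under its centre. Bystander on the +y side of the charger.
- scissors: Scissors lying flat, about 200 mm long, 10 mm thick, handles to -x, origin at the pivot. Bystander on the -y side of the charger.

How it is judged (in metres and radians):
On the way:
1. the pack is released and lifted clear of the charger's bay (z of pack in the frame of charger_bay above 0.01 m), for 0.1 s.
At the end, for the whole second after the job is handed in: The pack sits upright in the scale's bay, latched home: its underside at least 38.6 mm below the bay's mouth (home is 39.5 mm; unlatched, the sprung contacts lift it higher), within 4 mm of the bay's centre, tilted less than 0.04 rad, at rest and let go (z of pack in the frame of scale_bay below -0.0386 m and horizontal distance between pack and scale_bay below 0.004 m and angle between pack's own z axis and vertical below 0.04 rad and linear speed of pack below 0.02 m/s); the robot touches nothing.
It fails at once if the charger is forced: over 45 N of contact force on it (contact force between charger and anything else above 45 N).
It fails at once if the scale is forced: over 45 N of contact force on it (contact force between scale and anything else above 45 N).
It fails at once if the weight, the tin or the scissors are moved by more than 20 mm (distance of any of weight, tin, scissors from where it was at the start of the episode above 0.02 m).
It also fails if it takes over 58 s, if anything falls off the work surface, if the arm or the gripper's body presses on something with over 40 N, if the wrist force passes 120 N, or if a joint passes its speed limit or range.

ROBOT

A 6-joint arm with a two-finger parallel gripper is mounted at the origin on the work surface. World frame = base frame: x ahead of the robot, y to its left, z up, the work surface at z = 0. Lengths are in m, angles in degrees, forces in N, time in s.
With the tool pointing down it reaches from about 0.4 to 0.825 m from the base axis. Payload 7 kg.
Tool frame: the origin (TCP) lies midway between the tips of the shut fingers; the grasp point (between the pads) lies 19 mm behind it; y points along the fingers, z is the direction in which the jaws open and shut, and the axes are right-handed (so a half turn about y gives the same grasp; the last joint's range is limited). The gripper opens to 88 mm and grips with 3 to 60 N. Pads are 19 mm wide; open, the fingers measure 130 mm over their backs; the gripper's body (78 mm by 193 mm) begins 47 mm behind the grasp point.
Start: joints at [-48.123, 20.546, 0.682, 0, -70.136, -16.507], TCP at [0.289, -0.61, 0.227] pointing down, gripper open.
Joint ranges: [-176.03, 176.03], [-82.01, 121.73], [-58.28, 71.71], [-173.87, 95.51], [-174.79, -0.11], [-173.66, 173.66]. Speed limits (degrees/s): [136.94, 136.94, 172.46, 180, 180, 180].

INTERFACE

Orientations are given as [roll, pitch, yaw] about the fixed x, y, z axes, in that order (R = Rz(yaw) Ry(pitch) Rx(roll)).
In Python, from plant import ctrl gives the robot as it stands.
- The arm moves only by the tool step_arm, never from a script. Its argument "rows" is a list that holds one entry, the list of rows, each a list of 7 numbers: the gripper command: -1 is shut, 1 is fully open, values between are in proportion, then the shift along the world's x, y, z in cm, then the turn, a rotation vector about the world's x, y, z in degrees. In form: [[[fingers, tx, ty, tz, rx, ry, rz], ...]]. A call has 1 to 12 rows; each row shifts and turns the commanded pose from where the row before left it; what a row does not reach is not made up. A row lasts 1/8 s, in which the tool goes at most 62.5 mm and 10.7 degrees, less where a joint would pass 70% of its speed; a pose out of reach is approached as far as the arm can. A call is refused whole if a number of a shift passes 6.25 or a number of a turn 10.7, either way. A call with a gripper value outside its range is refused whole. The fingers move at their own pace and stop on an object; the grip force is fixed at half the most. Time passes only in rows, so rows that do not move let the fingers close. It gives the time, the measured TCP pose, the force and the opening at its end, in the units of the state.
- ctrl.get_obs(): the state, without advancing time (a new reading comes with each control period).
- ctrl.snapshot(name): name is "scene" or "top"; returns the picture (480x640x3 uint8, blue, green, red); there is no depth.
- ctrl.camera_params(name): a dict with "vertical_fov" (degrees; the focal length in pixels is half the picture's height over the tangent of half this angle, whatever the lens; pixels are square), "cx", "cy" (the principal point, pixels), "k1" (the pictures are not rectified: a ray, as slopes to the right and down, at radius r is drawn at 1 + k1 r^2 times it, then the intrinsics apply), "rvec" (rotation vector, rad) and "tvec" (3), from world to camera coordinates, as OpenCV has them. Camera axes: x right, y down, z forward; pixel columns grow to the right and rows downward; lengths in m; the calibration is good to about 2 mm. A picture is of the moment at which its call begins. camera_params takes no time and is no camera call.
- ctrl.close_job(): hands the job in, once; it reports no verdict.
The state is a dict: "clock": time; "joint_pos": joint angles; "qvel": joint speeds; "tau": joint torques, N m; "tool_pos": TCP position; "orientation": TCP orientation; "force": force on the tool from outside, world axes, zero at the start; "moment": the same for the moment, N m; "opening": finger opening in m.
Only numpy, scipy, OpenCV 4.12 (cv2) and the standard library are available. Lean on these libraries where they do the work, as an engineer would, in place of code of your own. Each camera call takes 0.05 s, during which the arm holds its last target. There are 200 camera calls.

## Working session

There is one attempt and no reset: what is moved stays moved. The work goes in short steps, Python scripts to look and compute and a tool call to move; the robot and the scene stay as the last step left them, time stands still between calls to the robot, and variables do not carry over. Pictures are saved under pics/ and viewed, about 8 in all and at most 12, crops included, and the job is handed in when it is done.

Besides the shell and the picture viewer there is one more tool, called after "Emit:" as a command line: name --argument value ..., lists and objects as JSON in quotes. step_arm: Moves the arm, as the interface text tells. Its arguments: {"type":"object","properties":{"rows":{"type":"array"}},"required":["rows"]}

```bash
mkdir -p pics; ls
cat > h.py <<'E'
import numpy as np, cv2
from plant import ctrl
def cam(n):
    p=ctrl.camera_params(n); f=240/np.tan(np.radians(p['vertical_fov'])/2)
    return f,p['cx'],p['cy'],p['k1'],cv2.Rodrigues(np.array(p['rvec'],float))[0],np.array(p['tvec'],float).ravel()
def K(n):
    f,cx,cy,k1,R,t=cam(n); return np.array([[f,0,cx],[0,f,cy],[0,0,1.]]),np.array([k1,0,0,0.]),R,t
def ray(n,px):
    k,d,R,t=K(n); u=cv2.undistortPoints(np.array(px,float).reshape(-1,1,2),k,d).reshape(-1,2)
    return -R.T@t,np.c_[u,np.ones(len(u))]@R
def plane(n,px,z):
    o,d=ray(n,px); return o+d*((z-o[2])/d[:,2])[:,None]
def proj(n,P):
    k,d,R,t=K(n); return cv2.projectPoints(np.array(P,float).reshape(-1,1,3),cv2.Rodrigues(R)[0],t,k,d)[0].reshape(-1,2)
E
python3 - <<'E'
from h import *
for n in("scene","top"):
    cv2.imwrite(f"pics/{n}0.png",ctrl.snapshot(n)); f,cx,cy,k1,R,t=cam(n); print(n,f,cx,cy,k1,(-R.T@t).round(3),R.round(2).tolist())
print(ctrl.get_obs())
E
```

```text
pics
scene 460.18025684866285 316.23903039326876 249.46939452795124 -0.047384979689632886 [1.331 0.042 0.742] [[-0.08, 1.0, 0.01], [0.67, 0.06, -0.74], [-0.74, -0.05, -0.68]]
top 437.8248739023366 314.9815342205794 242.59644756944053 -0.02490684623644556 [4.450e-01 1.000e-03 1.028e+00] [[-0.02, -1.0, -0.0], [-0.98, 0.02, -0.18], [0.18, 0.0, -0.98]]
{'clock': 0.1, 'joint_pos': array([-4.81230463e+01,  2.05883259e+01,  6.38782750e-01, -1.85433981e-02,
       -7.01376514e+01, -1.65072108e+01]), 'qvel': array([ 0.06057378, -0.01026039,  0.18383707,  0.17636384,  0.02853957,
       -0.017359  ]), 'tau': array([-3.03513603e-03, -5.84163415e+01,  2.93753350e+01,  7.01548934e+00,
        1.01879545e-02, -4.48532705e-05]), 'tool_pos': array([ 0.28899403, -0.60950404,  0.2257008 ]), 'orientation': array([-8.99114457e+01,  8.06311664e-03,  2.53634356e+01]), 'force': array([ 0.31896601, -0.26818284, -0.30848954]), 'moment': array([-0.02800347, -0.02956115,  0.05097329]), 'opening': 0.08761909894743532}
```

View pics/top0.png

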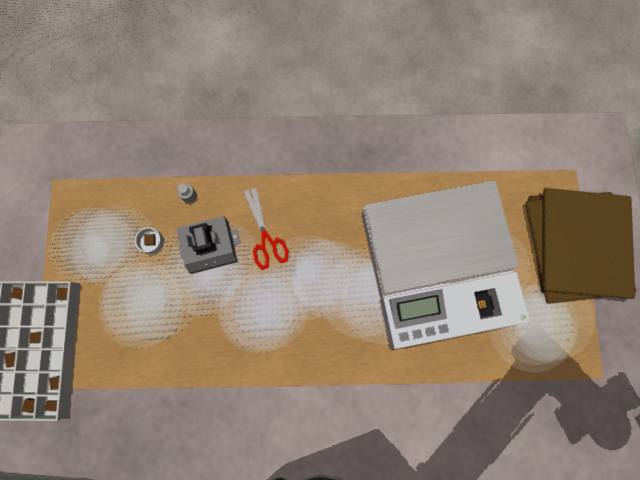

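View pics/scene0.png

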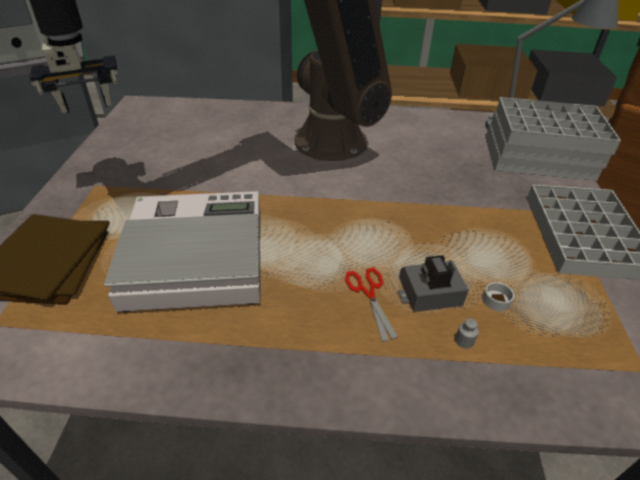

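The top view shows the charger at about (207,245) with the pack at (203,237), and the scale bay at about (487,304). The tin is at (148,240), the weight at (186,192) and the scissors at (265,235). The scene view agrees. Next I'll zoom in on the charger and the bay.

Run:
```python
from h import *
im=cv2.imread("pics/top0.png"); 
a=cv2.resize(im[200:280,165:245],(400,400),interpolation=cv2.INTER_CUBIC); b=cv2.resize(im[264:344,450:530],(400,400),interpolation=cv2.INTER_CUBIC)
a=cv2.convertScaleAbs(a,alpha=1.8,beta=10)
cv2.imwrite("pics/zoom.png",np.hstack([a,b]))
g=im.max(2).astype(int)
# bay mask: dark or orange in white console
m=((im.min(2)<110)).astype(np.uint8); m[:, :470]=0;m[:,508:]=0;m[:284]=0;m[324:]=0
c=max(cv2.findContours(m,0,2)[0],key=cv2.contourArea); r=cv2.minAreaRect(c); print(r)
box=plane("top",cv2.boxPoints(r),.07); print(box.round(4),box.mean(0).round(4)); 
for i in range(4): d=box[(i+1)%4]-box[i]; print(np.hypot(*d[:2]).round(4),np.degrees(np.arctan2(d[1],d[0])).round(1))
```

```text
((487.2059020996094, 302.82354736328125), (28.376667022705078, 21.3431339263916), 75.96376037597656)
[[ 0.5092 -0.3437  0.07  ]
 [ 0.5196 -0.3902  0.07  ]
 [ 0.4598 -0.3999  0.07  ]
 [ 0.4497 -0.3538  0.07  ]] [ 0.4846 -0.3719  0.07  ]
0.0477 -77.4
0.0606 -170.8
0.0472 102.4
0.0604 9.7
```

View pics/zoom.png

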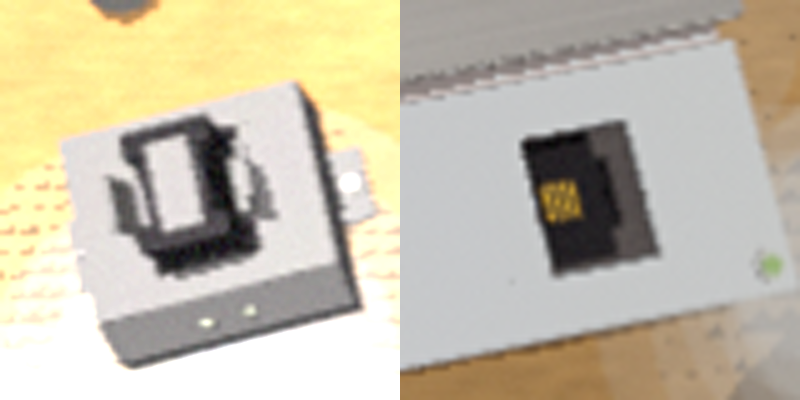

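The zoom shows the pack top's bright label centred at about (200,236) in full-image pixels. The charger top corners are at about (177,229), (224,217), (232,253) and (185,264). The bay is open, with corners at about (475,291), (495,288), (502,315) and (481,319).

Run:
```python
from h import *
im=cv2.imread("pics/top0.png")
def rep(n,P):
    print(n,P[:,:2].round(4).tolist(),"mean",P.mean(0).round(4))
    for i in range(len(P)): d=P[(i+1)%len(P)]-P[i]; print("  ",np.hypot(*d[:2]).round(4),np.degrees(np.arctan2(d[1],d[0])).round(1))
z=lambda q,x0,y0:(np.array(q,float)+.5)/5-.5+[x0,y0]
rep("chg",plane("top",z([(62,143),(295,83),(335,267),(100,322)],165,200),.051))
rep("label",plane("top",z([(142,138),(190,132),(207,222),(160,235)],165,200),.0895))
rep("packtop",plane("top",z([(120,130),(207,115),(235,235),(148,248)],165,200),.0895))
rep("bay",plane("top",z([(123,137),(225,122),(260,257),(155,275)],450,264),.07))
# scale white region outline + pan
m=((im.min(2)>165)&(im.max(2).astype(int)-im.min(2)<25)).astype(np.uint8); m[:,:370]=0;m[:260]=0;m[360:]=0
c=max(cv2.findContours(cv2.morphologyEx(m,2,np.ones((3,3))),0,2)[0],key=cv2.contourArea); r=cv2.minAreaRect(c); print(r); rep("console",plane("top",cv2.boxPoints(r),.07))
# scene view: bay mask and pack for cross-check
s=cv2.imread("pics/scene0.png")
print("pred bay scene",proj("scene",[[.4846,-.372,.07]]), "pack", proj("scene",[plane("top",[[200,236.4]],.0895)[0]]))
a=cv2.resize(s[240:320,390:470],(400,400),interpolation=cv2.INTER_CUBIC);a=cv2.convertScaleAbs(a,alpha=1.8,beta=10)
b=cv2.resize(s[170:250,130:210],(400,400),interpolation=cv2.INTER_CUBIC)
cv2.imwrite("pics/zoom2.png",np.hstack([a,b]))
```

```text
chg [[0.6667, 0.3162], [0.6931, 0.2097], [0.607, 0.1896], [0.5837, 0.2955]] mean [0.6376 0.2528 0.051 ]
   0.1097 -76.1
   0.0884 -166.9
   0.1084 102.4
   0.0856 14.0
label [[0.6596, 0.2684], [0.6619, 0.2473], [0.6215, 0.2386], [0.6161, 0.259]] mean [0.6398 0.2533 0.0895]
   0.0213 -83.7
   0.0414 -167.9
   0.0211 104.9
   0.0445 12.2
packtop [[0.6634, 0.2783], [0.6695, 0.24], [0.6155, 0.2262], [0.6104, 0.2641]] mean [0.6397 0.2521 0.0895]
   0.0388 -81.0
   0.0557 -165.6
   0.0383 97.7
   0.0549 15.0
bay [[0.5106, -0.3455], [0.5163, -0.391], [0.4576, -0.401], [0.4509, -0.3546]] mean [ 0.4838 -0.373   0.07  ]
   0.0458 -82.9
   0.0595 -170.3
   0.0469 98.3
   0.0604 8.7
((469.9938659667969, 307.4366760253906), (65.1332015991211, 169.9195556640625), 84.41739654541016)
console [[0.5311, -0.1451], [0.5607, -0.522], [0.4198, -0.52], [0.3926, -0.1526]] mean [ 0.476  -0.3349  0.07  ]
   0.3781 -85.5
   0.1409 179.2
   0.3684 94.2
   0.1387 3.1
pred bay scene [[166.73219266 208.24120998]] pack [[439.51291778 263.4671031 ]]
```

View pics/zoom2.png

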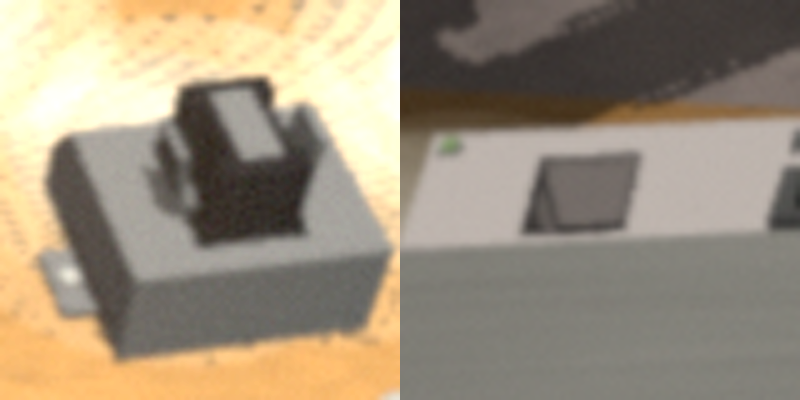

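The scene crops show the upright pack with a tab pad on each y face, and the bay corners at about (158,201), (178,200), (175,216) and (154,217). I'll cross-check the bay position and get the scale's yaw from its long edges.

Run:
```python
from h import *
z=lambda q,x0,y0:(np.array(q,float)+.5)/5-.5+[x0,y0]
P=plane("scene",z([(142,155),(240,152),(228,232),(123,235)],130,170),.07); print("bay scene",P[:,:2].round(4).tolist(),P.mean(0).round(4))
P=plane("scene",z([(178,88),(268,80),(308,153),(205,168)],390,240),.0895); print("packtop scene",P[:,:2].round(4).tolist(),P.mean(0).round(4))
P=plane("scene",z([(75,137),(312,105),(388,247),(133,283)],390,240),.051); print("chg scene",P[:,:2].round(4).tolist(),P.mean(0).round(4))
im=cv2.imread("pics/top0.png")
m=((im.min(2)>150)&(im.max(2).astype(int)-im.min(2)<25))
for nm,r in(("front",(300,360)),("back",(265,305))):
    pts=[]
    for x in range(400,518):
        ys=np.nonzero(m[r[0]:r[1],x])[0]
        if len(ys): pts.append((x,r[0]+(ys[-1] if nm=="front" else ys[0])))
    P=plane("top",pts,.07)[:,:2].astype(np.float32); v=cv2.fitLine(P,cv2.DIST_HUBER,0,.001,.001).ravel()
    n=np.array([v[1],-v[0]]);print(nm,"yaw",(np.degrees(np.arctan2(v[1],v[0]))%180-90).round(2),v[2:],"res",np.median(abs((P-v[2:])@n)), "dist to bay",(np.array([.484,-.3725])-v[2:])@n)
```

```text
bay scene [[0.4566, -0.4031], [0.4499, -0.3559], [0.512, -0.3427], [0.5186, -0.3912]] [ 0.4843 -0.3732  0.07  ]
packtop scene [[0.6224, 0.2246], [0.6141, 0.263], [0.6564, 0.2738], [0.6687, 0.2309]] [0.6404 0.248  0.0895]
chg scene [[0.6156, 0.1878], [0.5863, 0.2934], [0.6691, 0.313], [0.6981, 0.2058]] [0.6423 0.25   0.051 ]
front yaw 9.73 [ 0.41051373 -0.2665384 ] res 0.0004619803 dist to bay -0.054528924782579966
back yaw -1.03 [ 0.56838846 -0.3154699 ] res 4.9499004e-06 dist to bay -0.08335376945478581
```

Emit:
step_arm --rows '[[[1, 2.2, 5.4, 0, 0, 0, -1], [1, 2.2, 5.4, 0, 0, 0, -1], [1, 2.2, 5.4, 0, 0, 0, -1], [1, 2.2, 5.4, 0, 0, 0, -1], [1, 2.2, 5.4, 0, 0, 0, -1], [1, 2.2, 5.4, 0, 0, 0, -1], [1, 2.2, 5.4, 0, 0, 0, -1], [1, 2.2, 5.4, 0, 0, 0, -1], [1, 2.2, 5.4, 0, 0, 0, -1], [1, 2.2, 5.4, 0, 0, 0, -1], [1, 2.2, 5.4, 0, 0, 0, -1], [1, 2.2, 5.4, 0, 0, 0, -0.6]]]'

```text
clock: 1.6
tool_pos: [0.5534, 0.04, 0.2265]
orientation: [-90.0, 0.0, 13.8]
force: [1.2, -0.8, -0.7]
opening: 0.0877
```

Emit:
step_arm --rows '[[[1, 2.2, 5.3, 0, 0, 0, 0], [1, 2.2, 5.3, -1, 0, 0, 0], [1, 2.2, 5.3, -1, 0, 0, 0], [1, 2.1, 5.3, -1, 0, 0, 0], [1, 0, 0, -3, 0, 0, 0], [1, 0, 0, -2, 0, 0, 0], [1, 0, 0, 0, 0, 0, 0], [1, 0, 0, 0, 0, 0, 0]]]'

```text
clock: 2.6
tool_pos: [0.6407, 0.2501, 0.1474]
orientation: [-90.0, -0.1, 13.8]
force: [-0.2, 0.9, -0.3]
opening: 0.0876
```

Run:
```python
from h import *
o=ctrl.get_obs(); print(o['tool_pos'],o['orientation'],o['joint_pos'])
out=[]
for n in("scene","top"):
    im=ctrl.snapshot(n); cv2.imwrite(f"pics/{n}1.png",im)
    c=proj(n,[[.64,.251,.09]])[0].astype(int)
    print(n,c-40,proj(n,[[.64,.251,.0895],o['tool_pos']]))
    x,y=c-40-[0,15*(n=="scene")]; out.append(cv2.convertScaleAbs(cv2.resize(im[y:y+80,x:x+80],(400,400),interpolation=cv2.INTER_CUBIC),alpha=1.8,beta=10))
    print(x,y)
cv2.imwrite("pics/z3.png",np.hstack(out))
```

```text
[0.64065235 0.25013962 0.14740924] [-9.00007891e+01 -5.00613827e-02  1.37724751e+01] [ 3.75331817e+01  2.47516613e+01 -3.54331531e+00  2.37380639e-02
 -6.16595254e+01 -1.13771967e+02]
scene [399 223] [[438.95678537 263.87790414]
 [444.25543299 242.95446101]]
399 208
top [160 195] [[200.60863697 235.79646531]
 [193.74957615 229.89327392]]
160 195
```

View pics/z3.png

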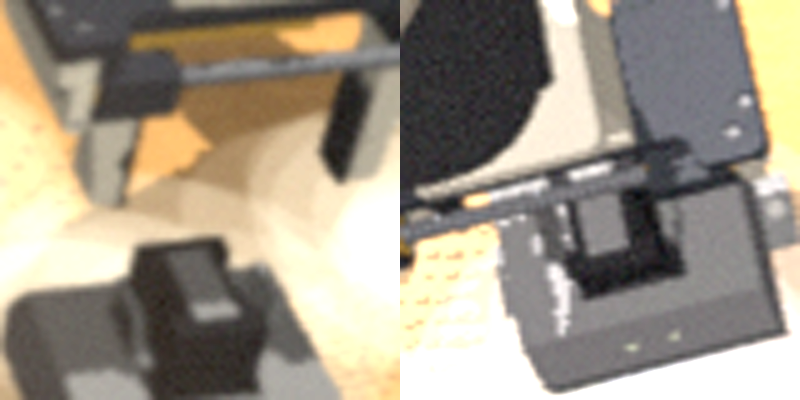

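Both fingers straddle the pack: in the scene crop the tips sit about evenly on each side of the pack top, and the predicted pixels agree. I'll descend now.

Emit:
step_arm --rows '[[[1, 0, 0.1, -2, 0, 0, 0], [1, 0, 0, -2, 0, 0, 0], [1, 0, 0, -1.5, 0, 0, 0], [1, 0, 0, -1.5, 0, 0, 0], [1, 0, 0, -1, 0, 0, 0], [1, 0, 0, -0.6, 0, 0, 0], [1, 0, 0, -0.4, 0, 0, 0], [1, 0, 0, 0, 0, 0, 0], [1, 0, 0, 0, 0, 0, 0]]]'

```text
clock: 3.82
tool_pos: [0.6404, 0.2513, 0.057]
orientation: [-90.0, -0.0, 13.8]
force: [-0.4, -0.1, 0.3]
opening: 0.0876
```

Emit:
step_arm --rows '[[[0.5, 0, 0, 0, 0, 0, 0], [0.4, 0, 0, 0, 0, 0, 0], [0.3, 0, 0, 0, 0, 0, 0], [0.3, 0, 0, 0, 0, 0, 0]]]'

```text
clock: 4.32
tool_pos: [0.6405, 0.2518, 0.0572]
orientation: [-90.0, -0.1, 13.8]
force: [-2.3, 2.0, 3.3]
opening: 0.0581
```

Emit:
step_arm --rows '[[[0.2, 0, 0, 0, 0, 0, 0], [0.1, 0, 0, 0, 0, 0, 0], [0.05, 0, 0, 0, 0, 0, 0], [0.05, 0, 0, 0, 0, 0, 0]]]'

```text
clock: 4.82
tool_pos: [0.641, 0.2521, 0.0579]
orientation: [-89.9, -0.1, 13.8]
force: [-2.6, 3.7, 8.4]
opening: 0.0463
```

Emit:
step_arm --rows '[[[0.05, 0, 0.1, 0, 0, 0, 0], [0, 0, 0, 0, 0, 0, 0], [-1, 0, 0, 0, 0, 0, 0], [-1, 0, 0, 0, 0, 0, 0], [-1, 0, 0, 0, 0, 0, 0], [-1, 0, 0, 0, 0, 0, 0]]]'

```text
clock: 5.58
tool_pos: [0.641, 0.2529, 0.0578]
orientation: [-89.9, -0.1, 13.8]
force: [-2.4, 3.6, 8.1]
opening: 0.0434
```

Emit:
step_arm --rows '[[[-1, 0, 0, 0.2, 0, 0, 0], [-1, 0, 0, 0.2, 0, 0, 0], [-1, 0, 0, 0.2, 0, 0, 0], [-1, 0, 0, 0, 0, 0, 0]]]'

```text
clock: 6.08
tool_pos: [0.64, 0.2523, 0.0621]
orientation: [-90.0, 0.0, 13.8]
force: [-0.3, 3.9, -1.1]
opening: 0.0437
```

Emit:
step_arm --rows '[[[-1, 0, 0, 0.4, 0, 0, 0], [-1, 0, 0, 0.5, 0, 0, 0], [-1, 0, 0, 0.5, 0, 0, 0], [-1, 0, 0, 0, 0, 0, 0]]]'

```text
clock: 6.58
tool_pos: [0.6402, 0.2522, 0.0774]
orientation: [-90.0, -0.0, 13.8]
force: [-2.1, 5.3, -0.6]
opening: 0.0436
```

Emit:
step_arm --rows '[[[-1, 0, 0.1, 0.5, 0, 0, 0], [-1, 0, 0, 0.8, 0, 0, 0], [-1, 0, 0, 1, 0, 0, 0], [-1, 0, 0, 1, 0, 0, 0], [-1, 0, 0, 2, 0, 0, 0], [-1, 0, 0, 2.5, 0, 0, 0], [-1, 0, 0, 3, 0, 0, 0], [-1, 0, 0, 2, 0, 0, 0], [-1, 0, 0, 0, 0, 0, 0], [-1, 0, 0, 0, 0, 0, 0]]]'

```text
clock: 7.82
tool_pos: [0.6396, 0.2528, 0.2037]
orientation: [-90.0, 0.1, 13.8]
force: [-0.4, 0.1, -2.4]
opening: 0.0435
```

Run:
```python
from h import *
o=ctrl.get_obs(); print(o['tool_pos'],o['orientation'],o['force'])
im=ctrl.snapshot("scene"); cv2.imwrite("pics/scene2.png",im)
t=o['tool_pos']; c=proj("scene",[t])[0].astype(int); x,y=c-[50,35]; print(x,y)
cv2.imwrite("pics/z4.png",cv2.convertScaleAbs(cv2.resize(im[y:y+100,x:x+100],(600,600),interpolation=cv2.INTER_CUBIC),alpha=1.8,beta=10))
```

```text
[0.63960423 0.25279525 0.20371076] [-9.00034420e+01  7.34754880e-02  1.37528753e+01] [-0.35459798  0.10760294 -2.42352007]
401 185
```

View pics/z4.png

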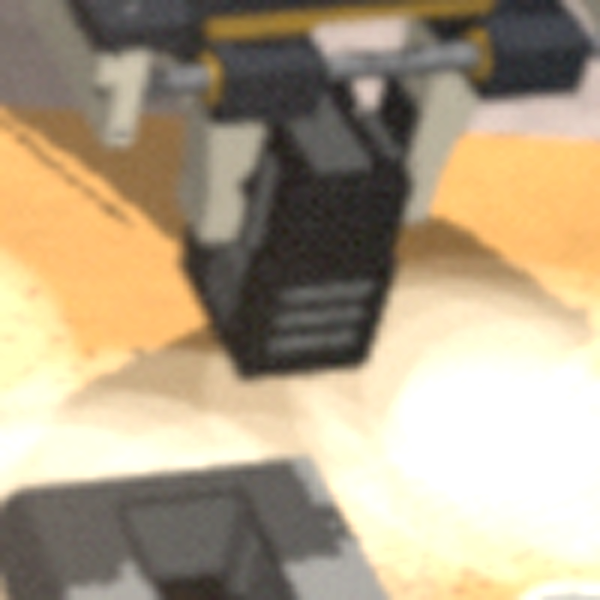

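The pack hangs upright and square in the jaws (underside at about (453,246) full-image), and the emptied charger bay shows below it. I'll move over the scale and then measure both bays the same way.

Emit:
step_arm --rows '[[[-1, -1.3, -5.2, 0, 0, 0, -0.4], [-1, -1.3, -5.2, 0, 0, 0, -0.4], [-1, -1.3, -5.2, 0, 0, 0, -0.4], [-1, -1.3, -5.2, 0, 0, 0, -0.4], [-1, -1.3, -5.2, 0, 0, 0, -0.4], [-1, -1.3, -5.2, 0, 0, 0, -0.4], [-1, -1.3, -5.2, 0, 0, 0, -0.4], [-1, -1.3, -5.2, 0, 0, 0, -0.4], [-1, -1.3, -5.2, 0, 0, 0, -0.4], [-1, -1.3, -5.2, 0, 0, 0, -0.4], [-1, -1.3, -5.2, 0, 0, 0, -0.2], [-1, -1.3, -5.4, 0, 0, 0, 0]]]'

```text
clock: 9.38
tool_pos: [0.4831, -0.3742, 0.2035]
orientation: [-89.9, 0.1, 9.6]
force: [1.0, -0.2, -2.4]
opening: 0.0437
```

Run:
```python
from h import *
o=ctrl.get_obs(); print(o['tool_pos'],o['orientation'],o['force'])
t=ctrl.snapshot("top");s=ctrl.snapshot("scene"); cv2.imwrite("pics/top3.png",t);cv2.imwrite("pics/scene3.png",s)
f=lambda i:cv2.convertScaleAbs(cv2.resize(i,(400,400),interpolation=cv2.INTER_CUBIC),alpha=1.8,beta=10)
cv2.imwrite("pics/z5.png",np.hstack([f(t[200:280,165:245]),f(s[240:320,390:470])]))
```

```text
[ 0.48310548 -0.37424862  0.20349625] [-8.99459044e+01  7.90207273e-02  9.57971855e+00] [ 1.019524   -0.23372387 -2.36802692]
```

View pics/z5.png

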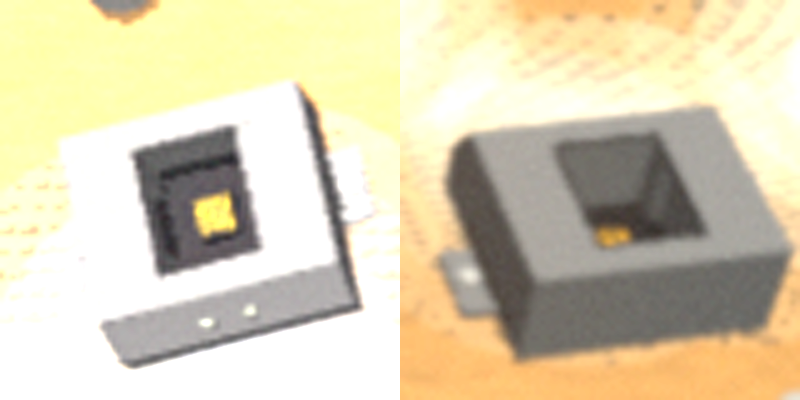

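The charger bay is now empty. Its corners in crop pixels are about (133,150), (235,127), (262,250), (160,275) in the top view and (157,143), (260,133), (305,235), (200,250) in the scene view.

Run:
```python
from h import *
z=lambda q,x0,y0:(np.array(q,float)+.5)/5-.5+[x0,y0]
for n,q,x0,y0,h in(("top",[(133,150),(235,127),(262,250),(160,275)],165,200,.051),("scene",[(157,143),(260,133),(305,235),(200,250)],390,240,.051),("top",[(123,137),(225,122),(260,257),(155,275)],450,264,.07),("scene",[(142,155),(240,152),(228,232),(123,235)],130,170,.07)):
    P=plane(n,z(q,x0,y0),h); print(n,P.mean(0).round(4)); 
    for i in range(4): d=P[(i+1)%4]-P[i]; print("  ",np.hypot(*d[:2]).round(4),np.degrees(np.arctan2(d[1],d[0])).round(1))
```

```text
top [0.6389 0.253  0.051 ]
   0.0476 -77.9
   0.0591 -166.5
   0.0473 103.1
   0.0599 13.8
scene [0.6412 0.2513 0.051 ]
   0.0464 102.6
   0.0603 10.7
   0.0462 -74.7
   0.0625 -168.9
top [ 0.4838 -0.373   0.07  ]
   0.0458 -82.9
   0.0595 -170.3
   0.0469 98.3
   0.0604 8.7
scene [ 0.4843 -0.3732  0.07  ]
   0.0477 98.1
   0.0635 12.0
   0.049 -82.2
   0.0632 -169.2
```

Emit:
step_arm --rows '[[[-1, 0.1, 0.1, -2, 0, 0, 0], [-1, 0, 0, -2.5, 0, 0, 0], [-1, 0, 0, -2, 0, 0, 0], [-1, 0, 0, -1.5, 0, 0, 0], [-1, 0, 0, 0, 0, 0, 0], [-1, 0, 0, -0.4, 0, 0, 0], [-1, 0, 0, 0, 0, 0, 0]]]'

```text
clock: 10.35
tool_pos: [0.4855, -0.3719, 0.121]
orientation: [-90.0, -0.0, 9.6]
force: [-0.6, 0.2, -1.8]
opening: 0.044
```

Emit:
step_arm --rows '[[[-1, 0, 0, -0.2, 0, 0, 0], [-1, 0, 0, -0.2, 0, 0, 0], [-1, 0, 0, 0, 0, 0, 0]]]'

```text
clock: 10.72
tool_pos: [0.4851, -0.3718, 0.1165]
orientation: [-90.0, 0.0, 9.6]
force: [0.4, -0.6, -2.3]
opening: 0.0438
```

Emit:
step_arm --rows '[[[-1, -0.1, -0.1, 0, 0, 0, 0], [-1, 0, 0, -0.2, 0, 0, 0], [-1, 0, 0, -0.2, 0, 0, 0], [-1, 0, 0, 0, 0, 0, 0]]]'

```text
clock: 11.22
tool_pos: [0.484, -0.3728, 0.1123]
orientation: [-90.0, 0.0, 9.6]
force: [0.6, 0.0, -2.3]
opening: 0.0435
```

Emit:
step_arm --rows '[[[-1, 0, 0, -0.2, 0, 0, 0], [-1, 0, 0, -0.2, 0, 0, 0], [-1, 0, 0, 0, 0, 0, 0]]]'

```text
clock: 11.6
tool_pos: [0.4841, -0.3728, 0.1083]
orientation: [-90.0, 0.0, 9.6]
force: [0.4, 0.0, -1.8]
opening: 0.0437
```

Emit:
step_arm --rows '[[[-1, 0, 0, -0.3, 0, 0, 0], [-1, 0, 0, -0.3, 0, 0, 0], [-1, 0, 0, -0.3, 0, 0, 0], [-1, 0, 0, -0.3, 0, 0, 0], [-1, 0, 0, 0, 0, 0, 0]]]'

```text
clock: 12.22
tool_pos: [0.484, -0.3728, 0.0962]
orientation: [-90.0, 0.0, 9.6]
force: [0.5, -0.2, -1.6]
opening: 0.0436
```

Emit:
step_arm --rows '[[[-1, 0, 0, -0.3, 0, 0, 0], [-1, 0, 0, -0.3, 0, 0, 0], [-1, 0, 0, -0.3, 0, 0, 0], [-1, 0, 0, -0.2, 0, 0, 0], [-1, 0, 0, 0, 0, 0, 0]]]'

```text
clock: 12.85
tool_pos: [0.4841, -0.3729, 0.0853]
orientation: [-90.0, 0.0, 9.6]
force: [-0.6, 0.3, -2.3]
opening: 0.0437
```

Emit:
step_arm --rows '[[[-1, 0, 0, -0.2, 0, 0, 0], [-1, 0, 0, -0.2, 0, 0, 0], [-1, 0, 0, 0, 0, 0, 0]]]'

```text
clock: 13.22
tool_pos: [0.4841, -0.3729, 0.0814]
orientation: [-90.0, 0.0, 9.6]
force: [0.3, 0.8, -2.2]
opening: 0.0436
```

Emit:
step_arm --rows '[[[-1, 0, 0, -0.2, 0, 0, 0], [-1, 0, 0, 0, 0, 0, 0]]]'

```text
clock: 13.48
tool_pos: [0.4843, -0.3729, 0.08]
orientation: [-90.0, -0.0, 9.6]
force: [-0.7, 2.5, 4.6]
opening: 0.0434
```

Emit:
step_arm --rows '[[[-1, 0, 0, -0.1, 0, 0, 0], [-1, 0, 0, 0, 0, 0, 0]]]'

```text
clock: 13.72
tool_pos: [0.4843, -0.3729, 0.0791]
orientation: [-90.0, -0.0, 9.6]
force: [-0.8, 2.8, 4.8]
opening: 0.0434
```

Emit:
step_arm --rows '[[[-1, 0, 0, -0.1, 0, 0, 0], [-1, 0, 0, -0.1, 0, 0, 0], [-1, 0, 0, 0, 0, 0, 0]]]'

```text
clock: 14.1
tool_pos: [0.4843, -0.3729, 0.0773]
orientation: [-90.0, -0.0, 9.6]
force: [-3.0, 3.1, 6.6]
opening: 0.0437
```

Emit:
step_arm --rows '[[[-1, 0, 0, -0.1, 0, 0, 0], [-1, 0, 0, 0, 0, 0, 0]]]'

```text
clock: 14.35
tool_pos: [0.4843, -0.373, 0.0764]
orientation: [-90.0, -0.0, 9.6]
force: [-1.8, 4.8, 8.0]
opening: 0.0438
```

Emit:
step_arm --rows '[[[-1, 0, 0, -0.1, 0, 0, 0], [-1, 0, 0, 0, 0, 0, 0]]]'

```text
clock: 14.6
tool_pos: [0.4843, -0.3729, 0.0755]
orientation: [-90.0, -0.0, 9.6]
force: [-3.0, 4.0, 9.2]
opening: 0.0439
```

Emit:
step_arm --rows '[[[-1, 0, 0, -0.1, 0, 0, 0], [-1, 0, 0, 0, 0, 0, 0]]]'

```text
clock: 14.85
tool_pos: [0.4843, -0.3729, 0.0747]
orientation: [-90.0, -0.0, 9.6]
force: [-2.1, 3.7, 9.0]
opening: 0.0435
```

Emit:
step_arm --rows '[[[-1, 0, 0, -0.1, 0, 0, 0], [-1, 0, 0, 0, 0, 0, 0]]]'

```text
clock: 15.1
tool_pos: [0.4843, -0.3729, 0.0738]
orientation: [-90.0, -0.0, 9.6]
force: [-3.3, 4.3, 9.8]
opening: 0.0435
```

Emit:
step_arm --rows '[[[-1, 0, 0, -0.1, 0, 0, 0], [-1, 0, 0, 0, 0, 0, 0]]]'

```text
clock: 15.35
tool_pos: [0.4843, -0.373, 0.0732]
orientation: [-90.0, -0.0, 9.6]
force: [-4.6, 4.7, 13.7]
opening: 0.0439
```

Emit:
step_arm --rows '[[[-1, 0, 0, -0.05, 0, 0, 0], [-1, 0, 0, 0, 0, 0, 0]]]'

```text
clock: 15.6
tool_pos: [0.4844, -0.373, 0.0732]
orientation: [-90.1, -0.0, 9.6]
force: [-4.9, 6.6, 17.5]
opening: 0.0435
```

Emit:
step_arm --rows '[[[0.1, 0, 0, 0, 0, 0, 0], [0.2, 0, 0, 0, 0, 0, 0], [0.4, 0, 0, 0, 0, 0, 0], [0.7, 0, 0, 0, 0, 0, 0], [1, 0, 0, 0, 0, 0, 0], [1, 0, 0, 0, 0, 0, 0], [1, 0, 0, 0, 0, 0, 0]]]'

```text
clock: 16.48
tool_pos: [0.4842, -0.3729, 0.071]
orientation: [-90.0, 0.0, 9.6]
force: [-0.1, 0.1, 0.5]
opening: 0.087
```

Let go. I'll go up, shut the fingers, turn 90° and gently probe the pack top, both to check its height and to press it if needed.

Emit:
step_arm --rows '[[[1, 0, 0, 1, 0, 0, 0], [1, 0, 0, 2, 0, 0, 0], [1, 0, 0, 3, 0, 0, 0], [1, 0, 0, 3, 0, 0, 0], [-1, 0, 0, 0, 0, 0, 10], [-1, 0, 0, 0, 0, 0, 10], [-1, 0, 0, 0, 0, 0, 10], [-1, 0, 0, 0, 0, 0, 10], [-1, 0, 0, 0, 0, 0, 10], [-1, 0, 0, 0, 0, 0, 10], [-1, 0, 0, 0, 0, 0, 10], [-1, 0, 0, 0, 0, 0, 10]]]'

```text
clock: 17.98
tool_pos: [0.4843, -0.373, 0.1619]
orientation: [-90.0, 0.0, 89.9]
force: [0.7, -0.6, 0.0]
opening: 0.0131
```

Emit:
step_arm --rows '[[[-1, 0, 0, 0, 0, 0, 10], [-1, 0, 0, -2, 0, 0, 0], [-1, 0, 0, -1.5, 0, 0, 0], [-1, 0, 0, -0.6, 0, 0, 0], [-1, 0, 0, 0, 0, 0, 0], [-1, 0, 0, 0, 0, 0, 0]]]'

```text
clock: 18.73
tool_pos: [0.4846, -0.3731, 0.1207]
orientation: [-90.0, 0.0, 99.6]
force: [-0.0, 0.5, -0.0]
opening: 0.0002
```

Emit:
step_arm --rows '[[[-1, 0, 0, -0.3, 0, 0, 0], [-1, 0, 0, -0.2, 0, 0, 0], [-1, 0, 0, -0.2, 0, 0, 0], [-1, 0, 0, 0, 0, 0, 0]]]'

```text
clock: 19.23
tool_pos: [0.4842, -0.3729, 0.113]
orientation: [-90.0, -0.0, 99.6]
force: [-0.3, -0.6, -0.4]
opening: 0.0002
```

Emit:
step_arm --rows '[[[-1, 0, 0, -0.2, 0, 0, 0], [-1, 0, 0, 0, 0, 0, 0]]]'

```text
clock: 19.48
tool_pos: [0.4848, -0.3735, 0.1124]
orientation: [-90.1, 0.1, 99.6]
force: [-1.0, -0.1, 7.0]
opening: 0.0004
```

Emit:
step_arm --rows '[[[-1, 0, 0, -0.1, 0, 0, 0], [-1, 0, 0, -0.1, 0, 0, 0], [-1, 0, 0, 0, 0, 0, 0]]]'

```text
clock: 19.85
tool_pos: [0.4854, -0.3739, 0.1114]
orientation: [-90.1, 0.2, 99.6]
force: [-2.0, 0.7, 12.2]
opening: 0.0002
```

Contact came at about 113 mm, against 108.5 mm for home, so it isn't latched yet. I'll press it home in small steps.

Emit:
step_arm --rows '[[[-1, 0, 0, -0.1, 0, 0, 0], [-1, 0, 0, 0, 0, 0, 0]]]'

```text
clock: 20.1
tool_pos: [0.4856, -0.3739, 0.1105]
orientation: [-90.2, 0.2, 99.6]
force: [-1.3, 0.1, 13.2]
opening: 0.0001
```

Emit:
step_arm --rows '[[[-1, 0, 0, -0.1, 0, 0, 0], [-1, 0, 0, 0, 0, 0, 0]]]'

```text
clock: 20.35
tool_pos: [0.4857, -0.374, 0.1096]
orientation: [-90.2, 0.2, 99.6]
force: [-0.8, 1.5, 13.6]
opening: 0.0005
```

Emit:
step_arm --rows '[[[-1, 0, 0, -0.1, 0, 0, 0], [-1, 0, 0, 0, 0, 0, 0]]]'

```text
clock: 20.6
tool_pos: [0.4855, -0.3739, 0.1083]
orientation: [-90.1, 0.2, 99.6]
force: [-0.8, -0.8, 10.7]
opening: 0.0003
```

Emit:
step_arm --rows '[[[-1, 0, 0, -0.1, 0, 0, 0], [-1, 0, 0, 0, 0, 0, 0]]]'

```text
clock: 20.85
tool_pos: [0.4854, -0.374, 0.1075]
orientation: [-90.1, 0.2, 99.6]
force: [-1.8, -0.3, 12.6]
opening: 0.0006
```

Emit:
step_arm --rows '[[[-1, 0, 0, -0.1, 0, 0, 0], [-1, 0, 0, 0, 0, 0, 0]]]'

```text
clock: 21.1
tool_pos: [0.4854, -0.3742, 0.1074]
orientation: [-90.2, 0.2, 99.6]
force: [-3.6, 2.2, 19.4]
opening: 0.0007
```

Emit:
step_arm --rows '[[[-1, 0, 0, -0.05, 0, 0, 0], [-1, 0, 0, 0, 0, 0, 0]]]'

```text
clock: 21.35
tool_pos: [0.4854, -0.3742, 0.1074]
orientation: [-90.2, 0.2, 99.6]
force: [-4.7, 3.6, 22.0]
opening: 0.0001
```

The hard floor is at 107.4 mm with 22 N. I'll back off and re-probe the top height.

Emit:
step_arm --rows '[[[-1, 0, 0, 0.3, 0, 0, 0], [-1, 0, 0, 0.5, 0, 0, 0], [-1, 0, 0, 0.2, 0, 0, 0], [-1, 0, 0, 0, 0, 0, 0], [-1, 0, 0, -0.3, 0, 0, 0], [-1, 0, 0, -0.2, 0, 0, 0], [-1, 0, 0, 0, 0, 0, 0]]]'

```text
clock: 22.22
tool_pos: [0.4842, -0.373, 0.1089]
orientation: [-90.0, 0.0, 99.6]
force: [-1.4, 0.7, 5.8]
opening: -0.0
```

Emit:
step_arm --rows '[[[-1, 0, 0, -0.1, 0, 0, 0], [-1, 0, 0, 0, 0, 0, 0]]]'

```text
clock: 22.48
tool_pos: [0.4845, -0.3732, 0.1085]
orientation: [-90.0, 0.1, 99.6]
force: [-0.8, 0.7, 8.9]
opening: 0.0005
```

Emit:
step_arm --rows '[[[-1, 0, 0, -0.1, 0, 0, 0], [-1, 0, 0, 0, 0, 0, 0]]]'

```text
clock: 22.72
tool_pos: [0.4846, -0.3731, 0.1079]
orientation: [-90.0, 0.1, 99.6]
force: [-3.2, 2.4, 11.2]
opening: 0.0003
```

The top now stays at about 109 mm, 1.5 mm above the floor position, which matches latched. I'll retreat and look.

Emit:
step_arm --rows '[[[-1, 0, 0, 1, 0, 0, 0], [-1, 0, 0, 3, 0, 0, 0], [-1, 0, 0, 5, 0, 0, 0], [-1, 0, 0, 5, 0, 0, 0], [-1, -2, 5, 2, 0, 0, 0], [-1, -2, 5, 0, 0, 0, 0], [-1, 0, 6, 0, 0, 0, 0], [-1, 0, 6, 0, 0, 0, 0], [-1, 0, 6, 0, 0, 0, 0], [-1, 0, 0, 0, 0, 0, 0]]]'

```text
clock: 23.98
tool_pos: [0.4443, -0.0894, 0.267]
orientation: [-90.1, -0.0, 99.9]
force: [0.3, -0.4, -0.0]
opening: 0.0006
```

Run:
```python
from h import *
t=ctrl.snapshot("top");s=ctrl.snapshot("scene"); print(ctrl.get_obs()['force'])
f=lambda i:cv2.convertScaleAbs(cv2.resize(i,(400,400),interpolation=cv2.INTER_CUBIC),alpha=1.3,beta=10)
cv2.imwrite("pics/z6.png",np.hstack([f(t[264:344,450:530]),f(s[160:240,130:210])]))
e=np.radians(9.6);u=np.array([np.cos(e),np.sin(e),0]);v=np.array([-u[1],u[0],0])
for h in(.1085,.114): 
  P=[np.array([.4842,-.373,h])+a*.028*u+b*.014*v for a,b in((-1,1),(1,1),(1,-1),(-1,-1))]
  print(h,((proj("top",P)-[450,264])*5).round().tolist(),((proj("scene",P)-[130,160])*5).round().tolist())
```

```text
[ 0.09152643 -0.4832232   0.18224185]
0.1085 [[209.0, 263.0], [175.0, 130.0], [239.0, 118.0], [273.0, 250.0]] [[204.0, 139.0], [187.0, 209.0], [125.0, 212.0], [145.0, 142.0]]
0.114 [[214.0, 263.0], [180.0, 129.0], [244.0, 117.0], [279.0, 250.0]] [[202.0, 130.0], [184.0, 200.0], [122.0, 203.0], [142.0, 132.0]]
```

View pics/z6.png

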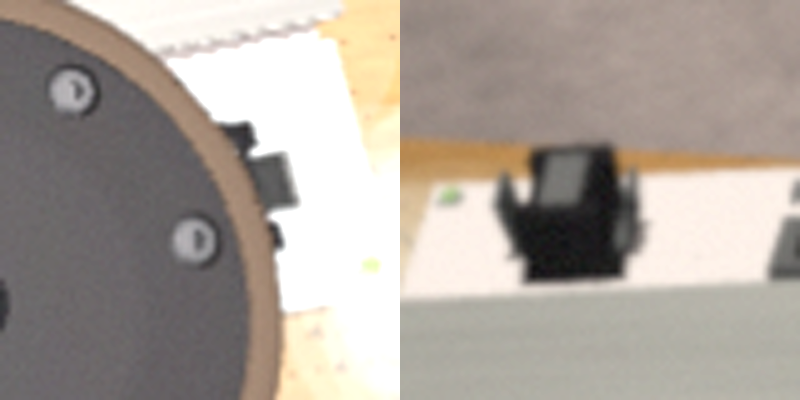

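The scene crop shows the pack upright in the scale bay with both tabs sprung out. Its top edges are at crop y of about 146 and 208, matching the home height (predicted about 141 and 210) and not the unlatched one (131 and 201). I'm handing in.

```bash
python3 -c "
from plant import ctrl
print(ctrl.close_job())"
```

```text
the job is handed in; nothing more can be done
None
```

The pack is out of the charger and, by my checks, latched in the scale's bay. I handed the job in at about 24 s, and no verdict came back.

**What I did:** I pinched both tabs and lifted the pack out of the charger. It went into the scale bay without rubbing on the way down.

**What went wrong and was mended:** The first push, with the pack held in the fingers, did not latch. After I let go, the pack top was at about 113 mm; home is 108.5 mm. I then pressed the top with the shut fingers until it met the hard floor at 107.4 mm. The highest force I read while pressing was 22 N, below the 30 N overload.

**Last checks:**
- **Height:** a second probe met the top at about 109 mm, 1.5 mm above the floor, as it should be when resting on its barbs.
- **Picture:** the scene view shows the pack upright with both tabs out, and its top edges fit the home height rather than the unlatched one. The arm hid most of the pack in the top view, so that view confirmed nothing.
- **Robot:** it was well clear, with the force reading about zero.
- **Bystanders:** I did not re-measure the weight, tin and scissors. No move was aimed near them and no force reading showed an unexpected touch.

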